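# Lock the rotary sample drive on the vacuum cube

### The arm

A 6-joint arm with a two-finger parallel gripper is mounted at the origin on the work surface. World frame = base frame: x ahead of the robot, y to its left, z up, the work surface at z = 0. Lengths are in m, angles in rad, forces in N, time in s.
With the tool pointing down it reaches from about 0.375 to 0.9 m from the base axis. Payload 3.1 kg.
Tool frame: the origin (TCP) lies at the very end of the fingers, on their centre line; the grasp point (between the pads) lies 19 mm behind it (manip.tcp_to_grasp is the distance from the TCP to the grasp point, in m); z points along the fingers, y is the line along which they close (so a half turn about z gives the same grasp; the last joint's range is limited). The gripper opens to 85 mm and grips with 20 to 120 N. Pads are 22 mm wide; open, the fingers measure 114 mm over their backs; the gripper's body (76 mm by 85 mm) begins 54 mm behind the grasp point. The pads swing forward as they close: fully open they stand 13 mm farther back than shut.
Start: joints at [-1.343, 0.527, 1.433, -0, 1.181, -0.178], TCP at [0.247, -0.574, 0.231] pointing down, gripper open.
Joint ranges: [-3.08, 3.08], [-0.75, 2.2], [0.22, 2.44], [-1.43, 4.57], [0, 2.65], [-2.85, 2.85]. Speed limits (rad/s): [2.79, 2.79, 3.14, 3.14, 3.14, 3.14].

### API

Orientations are given as a unit quaternion [x, y, z, w].
In Python, from station import manip gives the robot as it stands. The module is installed in compiled form; this text tells all that it offers.
- The arm moves only by the tool step_arm, never from a script. Its argument "commands" is one flat list of numbers, 6 for each row, row after row: the shift along the tool's x, y, z in m, then the turn, a rotation vector about the tool's x, y, z in degrees. A call has exactly 10 rows; each row is the pose to reach, as a shift and turn from the pose commanded when the call began, along the tool's axes at that moment; what a row does not reach only later rows make up. A row lasts 1/10 s, in which the tool goes at most 50 mm and 8.59 degrees, less where a joint would pass 70% of its speed; a pose out of reach is approached as far as the arm can. A call with a gripper value outside its range is refused whole. "jaw" is the opening in per cent of the stroke, from 0 (shut) to 100 (fully open), set as the call begins (left out, the last holds). The fingers move at their own pace and stop on an object; "grip_force" is the grip in N (left out, the last holds). Time passes only in rows, so rows that repeat a pose let the fingers close, or fill a call up. It gives the time, the measured TCP pose, the force, the opening and the grip force at its end, in the units of the state.
- manip.sense(): the state, without advancing time (a new reading comes with each control period).
- manip.snapshot(name): name is "scene" or "side" or "wrist"; returns a dict with "pixels" (400x640x3 uint8, blue, green, red), "fx", "fy", "cx", "cy" (pixels), "R" (3x3) and "t" (3): a world point X has camera coordinates R X + t; the wrist camera has in their place "mount" (4x4, takes a point from camera to tool coordinates, whose origin is the TCP and whose axes are the flange's). Camera axes: x right, y down, z forward; pixel columns grow to the right and rows downward; lengths in m; the calibration is good to about 2 mm. A picture is of the moment at which its call begins: read the wrist's pose just before it. There is no depth.
- manip.sign_off(): hands the job in; it is judged then, once.
The state is a dict: "t": time; "q": joint angles; "qd": joint speeds; "tau": joint torques, N m; "tcp_pos": TCP position; "tool_rot": TCP orientation; "force": force on the tool from outside, world axes, zero at the start; "ft_torque": the same for the moment, N m; "finger_gap": opening from 0.0 (shut) to 1.0 (fully open); "gripper_force": force on a finger pad.
Only numpy, scipy, OpenCV 4.12 (cv2) and the standard library are available. Lean on these libraries where they do the work, as an engineer would, in place of code of your own. Each camera call takes 0.05 s, during which the arm holds its last target. There are 200 camera calls.

### The job

Lock the sample drive on the vacuum cube: with a fingertip, push the black post on top round until the slot in the index disc faces the lock bar, then push the bar's red tab inward until the bar has gone through the slot and is fully home against its guide. Only push: do not pinch the post or the tab. Leave the bottle, jar, flange and spanner where they stand, neither shifted nor lifted, and finish clear of everything.

Things in the scene. Friction and masses are not known exactly. Their poses are not given: they have to be found in the camera images.
- drive: Fixed steel vacuum cube, 70 mm, a bolted flange on each side, on a base plate 150 x 150 x 10 mm; on top the sample drive: a round black carrier plate (114 mm across, top 131 mm above the bench) with the index disc over it and an arm with the bar's guide. Origin: under the base plate on the disc's axis, z up; the lock bar lies on its -y side and is pushed in along +y. Place and yaw vary.
- disc: Index disc, light aluminium, 110 mm across, 8 mm thick (133 to 141 mm above the bench), with fine black graduation lines. One radial slot 18 mm wide, 25 mm deep, open at the rim, shows black from above. Steel hub cap 28 mm across, top at 147 mm (centre screw to 150). Origin: on the upright axis at the disc's underside; -y points along the slot, +y to the black finger post.
- disc_turn (a joint): Turn of the disc, rad, positive anticlockwise seen from above. The slot faces the lock bar at 0 and again at 6.283 (either counts). End stops at -1.0 and 7.28. Starts anywhere from 0.75 to 5.53. Pushed at the post it turns either way with about 1.5 to 2 N, does not spring back and stays where it is left.
- disc_axis (a point): Point on the disc's axis at the height of its top face, 141 mm above the bench; fixed to drive.
- post_top (a point): Top centre of the upright black finger post on the disc: 14 mm across, 34 mm tall, from the disc's face (141 mm above the bench) to 175 mm, 38 mm from the axis, opposite the slot. Moves with the disc.
- slot_mouth (a point): Middle of the slot's open end at the disc's rim, 55 mm from the axis, at the top face. Moves with the disc.
- bar: Lock bar: flat steel, 10 mm wide, 7 mm thick (134 to 141 mm above the bench), half-round nose, sliding level towards the disc's axis in a fixed aluminium guide block, 66 to 96 mm from the axis, 34 mm wide, top at 147 mm (screws to 149). It cannot leave the guide. The disc blocks it unless the slot is in front of it. Origin on the disc's axis when fully out; axes as drive.
- bar_slide (a joint): How far the bar is pushed in, m: 0 fully out (nose 62 mm, outer face of the tab 131 mm from the axis); 0.030 fully home (tab against the guide block, nose 32 mm from the axis; hard stop). Starts between 0 and 0.004. Moves with about 3 N, stays where it is left.
- tab_back (a point): On the outer face of the red push tab at the bar's outer end, on its midline, 160 mm above the bench. The tab is an upright plate 26 mm wide, 5 mm thick, 132.5 to 170.5 mm above the bench, square to the bar; behind and beneath it is free space down to the base plate and bench. Moves with the bar; its y axis points inward, the way to push.
- bar_nose (a point): Tip of the bar's nose, at its top face. Moves with the bar.
- wash_bottle: Bystander: closed white plastic bottle with blue cap, 60 mm across, 170 mm tall, standing loose; origin at the centre of its underside.
- screw_jar: Bystander: small pale jar with a paper label and steel lid, 54 mm across, 65 mm tall, loose; origin at the centre of its underside.
- blank_flange: Bystander: loose steel blank flange lying flat, 69 mm across, 13 mm thick; origin at the centre of its underside.
- spanner: Bystander: loose steel spanner 140 mm long lying flat on the bench along its x axis; origin at the middle of its underside.

How it is judged:
By the outcome, as a careful person would: the job done as asked, in the order asked, and still so for the second after the job is handed in, with the robot touching nothing.
It also fails if it takes over 58 s, if anything falls off the work surface, if the arm or the gripper's body presses on something with over 40 N, if the wrist force passes 120 N, or if a joint passes its speed limit or range.

## Working session

There is one attempt and no reset: what is moved stays moved. The work goes in short steps, Python scripts to look and compute and a tool call to move; the robot and the scene stay as the last step left them, time stands still between calls to the robot, and variables do not carry over. Pictures are saved under pics/ and viewed, at most 10 in all, crops included, and the job is handed in when it is done.

Besides the shell and the picture viewer there is one more tool, called after "Emit:" as a command line: name --argument value ..., lists and objects as JSON in quotes. step_arm: Moves the arm, as the interface text tells. Its arguments: {"type":"object","properties":{"commands":{"type":"array","items":{"type":"number"}},"jaw":{"type":"number"},"grip_force":{"type":"number"}},"required":["commands"]}

```bash
mkdir -p pics; python3 - <<'E'
from station import manip
import cv2,numpy as np,json
s=manip.sense();print(s['t'],s['tcp_pos'],s['tool_rot'],s['force'],s['finger_gap'])
for n in("scene","side"):
    d=manip.snapshot(n);cv2.imwrite(f"pics/{n}0.png",d['pixels'])
    d={k:np.array(v).tolist() for k,v in d.items() if k!='pixels'};json.dump(d,open(n+'.json','w'));print(d)
E
```

```text
0.0 [ 0.24657139 -0.57352577  0.23031153] [ 9.79488183e-01  2.01498551e-01 -4.10818972e-05 -1.11010120e-03] [0.15160683 0.7507479  0.04517008] 1.0021117163261344
{'fx': 494.32904894263004, 'fy': 494.32904894263004, 'cx': 321.91097986501705, 'cy': 199.10584125109324, 'R': [[-0.6013344531033651, 0.79870078532309, 0.021769957169364484], [0.5395950737492522, 0.4260490931319799, -0.7261675609850363], [-0.5892656717444311, -0.4249226115020202, -0.6871730075737023]], 't': [0.2762666573227872, -0.23601199327323355, 1.4200676708704192]}
{'fx': 409.6159377597623, 'fy': 409.6159377597623, 'cx': 320.5566925956367, 'cy': 202.47189175066384, 'R': [[-0.7450065636497288, -0.6669184983682416, 0.013599141629978887], [-0.5230598983594196, 0.5714090717913342, -0.6323764823289995], [0.4139729011023021, -0.47823779567158337, -0.7745418309840524]], 't': [0.46190161197595536, 0.3363678047071798, 0.5907999195971272]}
```

View pics/scene0.png

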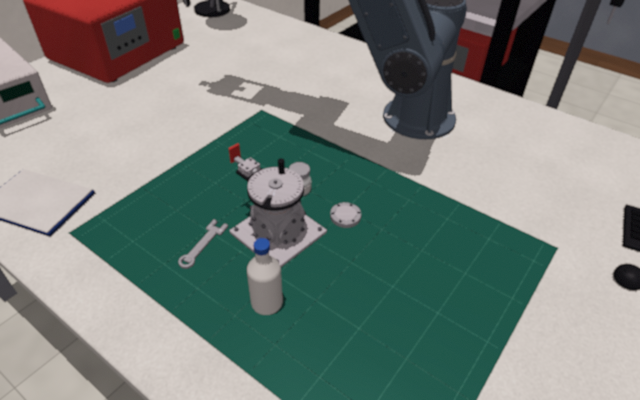

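View pics/side0.png

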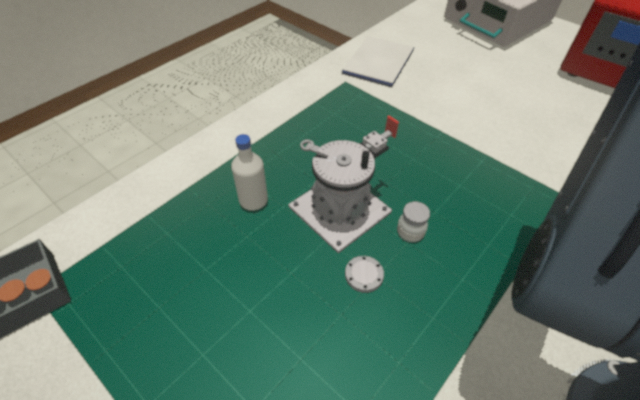

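Scene picture: hub at (277,184), post at (281,165), slot dark at (267,202), red tab at (235,152), jar at (300,178), bottle cap at (262,245). Side picture: hub at (344,159), post at (366,158), tab at (391,126). I'll enlarge both to get better pixel positions.

```bash
python3 - <<'E'
import cv2,numpy as np
a=cv2.imread('pics/scene0.png')[135:260,215:335];b=cv2.imread('pics/side0.png')[105:230,285:405]
z=[cv2.resize(i,None,fx=3.3,fy=3.3,interpolation=cv2.INTER_CUBIC) for i in(a,b)]
cv2.imwrite('pics/crop0.png',np.hstack(z));print(z[0].shape)
E
```

```text
(412, 396, 3)
```

View pics/crop0.png

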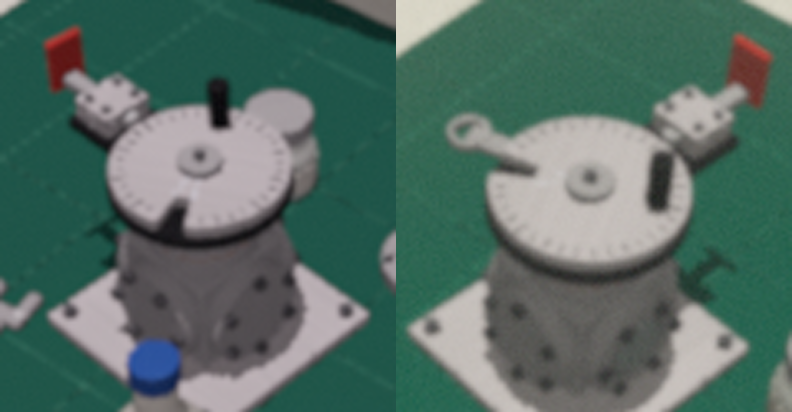

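Crop: scene hub screw (200,155), post top (218,83), slot mouth (173,232), guide top (112,98), tab top (63,36). Side half: hub (194,177), post (265,157), guide (297,113), tab top (356,44), slot mouth (107,170).

```bash
cat > cal.py <<'E'
import numpy as np,json
C={n:json.load(open(f'{n}.json')) for n in('scene','side')}
def ray(n,u,v,z):
    c=C[n];R=np.array(c['R']);t=np.array(c['t']);o=-R.T@t
    d=R.T@np.array([(u-c['cx'])/c['fx'],(v-c['cy'])/c['fy'],1]);return (o+d*(z-o[2])/d[2])[:2]
def proj(n,X):
    c=C[n];p=np.array(c['R'])@X+c['t'];return c['fx']*p[0]/p[2]+c['cx'],c['fy']*p[1]/p[2]+c['cy']
E
python3 - <<'E'
from cal import *
A={'hub':(200,155,.15),'post':(218,83,.175),'slot':(173,232,.141),'guide':(112,98,.147),'tab':(63,36,.1705),'blk':(47,318,.01),'blr':(369,313,.01)}
B={'hub':(194,177,.15),'post':(265,157,.175),'slot':(107,170,.141),'guide':(297,113,.147),'tab':(356,44,.1705)}
r={}
for k,(u,v,z) in A.items(): r[k]=[ray('scene',215+u/3.3,135+v/3.3,z)]
for k,(u,v,z) in B.items(): r[k].append(ray('side',285+u/3.3,105+v/3.3,z))
for k in r: print(k,np.round(r[k],4).tolist())
m={k:np.mean(v,0) for k,v in r.items()}
for k in('post','slot','guide','tab'):
    d=m[k]-m['hub'];print(k,np.hypot(*d)*1e3,np.degrees(np.arctan2(d[1],d[0])))
for k,n,u,v,z in(('jar','scene',299,168,.065),('jar','side',415,210,.065),('cap','scene',262,242,.17),('cap','side',243,139,.17),('fl','scene',346,212,.013)):print(k,ray(n,u,v,z))
E
```

```text
hub [[0.5916, -0.0191], [0.5868, -0.0218]]
post [[0.5558, -0.0343], [0.5539, -0.0377]]
slot [[0.6445, 0.0057], [0.631, -0.0009]]
guide [[0.5825, -0.0995], [0.5785, -0.1033]]
tab [[0.5765, -0.1444], [0.5751, -0.1498]]
blk [[0.6592, -0.1004]]
blr [[0.5254, 0.0628]]
post 37.68697845399375 -155.64809981547177
slot 53.655264746252584 25.177779715402732
guide 81.42903130576319 -96.15137228959587
tab 127.33785988048615 -96.05147717543797
jar [ 0.45065379 -0.07461658]
jar [ 0.45341778 -0.07707066]
cap [0.73829894 0.07866004]
cap [0.73820174 0.07794528]
fl [0.45686677 0.06568965]
```

```bash
cat >> cal.py <<'E'
from scipy.spatial.transform import Rotation as Ro
AX=np.array([.589,-.0205])
def pol(r,a,o=AX): a=np.radians(a);return o+r*np.array([np.cos(a),np.sin(a)])
def pose():
    from station import manip
    s=manip.sense();R=Ro.from_quat(s['tool_rot']);x=R.as_matrix()[:,0]
    print('t%.2f'%s['t'],np.round(s['tcp_pos'],4),'yaw %.1f'%np.degrees(np.arctan2(x[1],x[0])),'F',np.round(s['force'],1),'q',np.round(s['q'],2));return s,R
def rows(targets):
    "targets: (x,y,z,yaw) -> tool-frame shift mm and turn deg"
    s,R=pose()
    for x,y,z,a in targets:
        G=Ro.from_euler('z',a,degrees=True)*Ro.from_quat([1,0,0,0])
        d=R.inv().apply(np.array([x,y,z])-s['tcp_pos']);print(np.round(d*1e3,1),np.round((R.inv()*G).as_rotvec(degrees=True),2))
def rel(phi,h,r=38): return pol(38,phi)+pol(h,phi+90,np.zeros(2))
E
python3 - <<'E'
from cal import *
p=rel(-155.5,26);print(p)
rows([(*p,.225,114.5)])
E
```

```text
[-23.20750398 -39.43783626]
t0.10 [ 0.2466 -0.5736  0.2304] yaw 23.3 F [ 0.7  0.8 -0.3] q [-1.34  0.53  1.43 -0.    1.18 -0.18]
[-36891.5  26448.7    -58.3] [-7.000e-02 -1.000e-01 -9.125e+01]
```

```bash
sed -i 's/o+r\*np/o+r*1e-3*np/' cal.py; python3 - <<'E'
from cal import *
p=rel(-155.5,26);print(p)
rows([(*p,.225,114.5)])
E
```

```text
[ 0.5652035  -0.05991734]
t0.10 [ 0.2466 -0.5736  0.2304] yaw 23.3 F [ 0.7  0.8 -0.3] q [-1.34  0.53  1.43 -0.    1.18 -0.18]
[ 495.5 -346.2    6.2] [-7.000e-02 -1.000e-01 -9.125e+01]
```

Emit:
step_arm --commands '[0.02,-0.014,0,0,0,-4,0.048,-0.034,0,0,0,-9,0.078,-0.055,0,0,0,-15,0.108,-0.075,0,0,0,-21,0.138,-0.096,0,0,0,-27,0.168,-0.117,0,0,0,-33,0.198,-0.138,0,0,0,-39,0.228,-0.159,0,0,0,-45,0.258,-0.18,0,0,0,-51,0.288,-0.201,0,0,0,-57]' --jaw 0 --grip_force 20

```text
t: 1.1
tcp_pos: [0.4324, -0.2743, 0.231]
tool_rot: [0.763, 0.646, -0.0, -0.0]
force: [-0.1, 0.3, 0.6]
finger_gap: 0.003
gripper_force: 0.0
```

```bash
python3 - <<'E'
from cal import *
p=rel(-155.5,26)
rows([(*p,.225,114.5),(*p,.156,114.5)])
E
```

```text
t1.10 [ 0.4324 -0.2743  0.231 ] yaw 80.5 F [-0.1  0.3  0.6] q [-0.78  0.38  1.71  0.    1.05 -0.62]
[233.4  95.5   6.1] [-2.000e-02 -3.000e-02 -3.402e+01]
[233.3  95.6  75.1] [-2.000e-02 -3.000e-02 -3.402e+01]
```

Emit:
step_arm --commands '[0.033,0.014,0,0,0,-5,0.067,0.027,0,0,0,-10,0.1,0.041,0,0,0,-15,0.134,0.055,0,0,0,-20,0.167,0.068,0,0,0,-25,0.2,0.082,0,0,0,-30,0.233,0.0955,0.006,0,0,-34,0.233,0.0955,0.02,0,0,-34,0.233,0.0955,0.04,0,0,-34,0.233,0.0955,0.04,0,0,-34]'

```text
t: 2.1
tcp_pos: [0.5634, -0.0612, 0.1886]
tool_rot: [0.542, 0.84, -0.001, -0.003]
force: [0.8, -0.4, 0.5]
finger_gap: 0.002
gripper_force: 0.0
```

```bash
python3 - <<'E'
from cal import *
import cv2
p=rel(-155.5,26)
rows([(*p,.156,114.5)]+[(*rel(-155.5,h),.156,114.5) for h in(18,10)])
from station import manip
a=manip.snapshot('scene')['pixels'][115:250,215:335];b=manip.snapshot('side')['pixels'][85:220,285:405]
cv2.imwrite('pics/c1.png',np.hstack([cv2.resize(i,None,fx=3.3,fy=3.3,interpolation=cv2.INTER_CUBIC) for i in(a,b)]))
E
```

```text
t2.10 [ 0.5634 -0.0612  0.1886] yaw 114.3 F [ 0.8 -0.4  0.5] q [-0.31  0.51  1.62 -0.    1.02 -0.73]
[ 0.3  2.3 32.6] [-0.29 -0.26 -0.2 ]
[ 8.3  2.3 32.6] [-0.29 -0.26 -0.2 ]
[16.3  2.3 32.6] [-0.29 -0.26 -0.2 ]
```

View pics/c1.png

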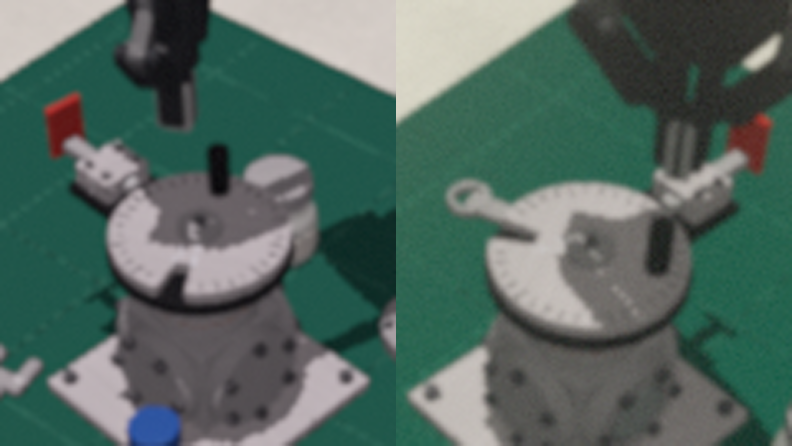

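Scene crop: shut fingertips (175,125) stand left of the post (218,150). Side crop: fingertips (680,170) stand clear behind the post (660,245). Next I go down and touch.

Emit:
step_arm --commands '[0,0,0.01,0,0,0,0,0,0.023,0,0,0,0,0,0.035,0,0,0,0,0,0.035,0,0,0,0.002,0,0.035,0,0,0,0.004,0,0.035,0,0,0,0.006,0,0.035,0,0,0,0.008,0,0.035,0,0,0,0.008,0,0.035,0,0,0,0.008,0,0.035,0,0,0]'

```text
t: 3.2
tcp_pos: [0.5624, -0.055, 0.1566]
tool_rot: [0.543, 0.84, 0.0, 0.0]
force: [0.2, 0.3, -0.2]
finger_gap: 0.002
gripper_force: 0.0
```

```bash
python3 - <<'E'
from cal import *
rows([(*rel(f,18),.156,f-90) for f in np.arange(-155.5-5,-155.5-51,-5)])
E
```

```text
t3.20 [ 0.5624 -0.055   0.1566] yaw 114.3 F [ 0.2  0.3 -0.2] q [-0.3   0.55  1.66 -0.    0.94 -0.72]
[ 5.8 -1.   0.6] [0.02 0.02 4.76]
[ 9.2 -2.1  0.6] [0.02 0.02 9.76]
[12.8 -2.9  0.6] [ 0.02  0.02 14.76]
[16.4 -3.4  0.6] [ 0.03  0.02 19.76]
[20.1 -3.6  0.6] [3.000e-02 2.000e-02 2.476e+01]
[23.8 -3.5  0.6] [3.000e-02 1.000e-02 2.976e+01]
[27.4 -3.1  0.5] [3.000e-02 1.000e-02 3.476e+01]
[31.  -2.3  0.5] [3.000e-02 1.000e-02 3.976e+01]
[34.5 -1.2  0.5] [3.000e-02 1.000e-02 4.476e+01]
[37.9  0.1  0.5] [3.000e-02 1.000e-02 4.976e+01]
```

Emit:
step_arm --commands '[0.0058,-0.001,0,0,0,4.8,0.0092,-0.002,0,0,0,9.8,0.0128,-0.003,0,0,0,14.8,0.0164,-0.0034,0,0,0,19.8,0.0201,-0.0036,0,0,0,24.8,0.0238,-0.0035,0,0,0,29.8,0.0274,-0.0031,0,0,0,34.8,0.031,-0.0023,0,0,0,39.8,0.0345,-0.0012,0,0,0,44.8,0.0379,0.0001,0,0,0,49.8]'

```text
t: 4.2
tcp_pos: [0.5479, -0.0216, 0.1567]
tool_rot: [0.847, 0.532, 0.0, 0.002]
force: [0.9, -3.2, 0.2]
finger_gap: 0.002
gripper_force: 1.2
```

```bash
python3 - <<'E'
from cal import *
rows([(*rel(f,18),.156,f-90) for f in np.linspace(-155.5-56,-155.5-109,10)])
from station import manip
import cv2
cv2.imwrite('pics/c2.png',np.hstack([cv2.resize(i,None,fx=3.3,fy=3.3,interpolation=cv2.INTER_CUBIC) for i in(manip.snapshot('scene')['pixels'][115:250,215:335],manip.snapshot('side')['pixels'][85:220,285:405])]))
E
```

```text
t4.20 [ 0.5479 -0.0216  0.1567] yaw 64.3 F [ 0.9 -3.2  0.2] q [-0.24  0.53  1.7  -0.    0.91  0.21]
[ 4.8 -3.   0.7] [0.18 0.05 5.76]
[ 8.9 -4.3  0.7] [ 0.18  0.04 11.65]
[13.1 -5.1  0.7] [ 0.18  0.03 17.54]
[17.5 -5.4  0.7] [1.800e-01 2.000e-02 2.343e+01]
[21.8 -5.4  0.7] [1.800e-01 1.000e-02 2.931e+01]
[26.1 -4.9  0.7] [ 0.19  0.   35.2 ]
[30.3 -3.9  0.7] [ 1.900e-01 -1.000e-02  4.109e+01]
[34.4 -2.5  0.7] [ 1.900e-01 -2.000e-02  4.698e+01]
[38.3 -0.7  0.7] [ 1.900e-01 -3.000e-02  5.287e+01]
[42.   1.5  0.7] [ 1.900e-01 -4.000e-02  5.876e+01]
```

View pics/c2.png

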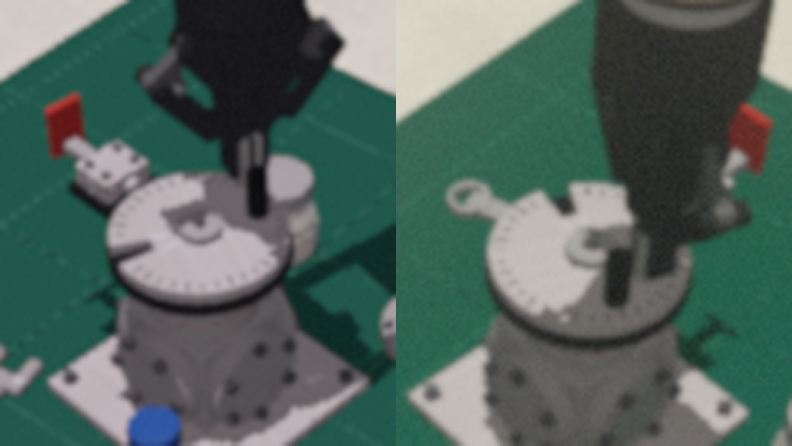

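Scene crop: post now at (257,195) with the tip behind it, slot at (130,250). The push works, so I continue.

Emit:
step_arm --commands '[0.004,-0.002,0,0,0,5.8,0.008,-0.0033,0,0,0,11.7,0.0122,-0.0041,0,0,0,17.5,0.0166,-0.0044,0,0,0,23.4,0.0209,-0.0044,0,0,0,29.3,0.0252,-0.0039,0,0,0,35.2,0.0294,-0.003,0,0,0,41.1,0.0335,-0.0015,0,0,0,47,0.0374,0.0003,0,0,0,52.9,0.041,0.0025,0,0,0,58.8]'

```text
t: 5.3
tcp_pos: [0.5655, 0.0153, 0.1562]
tool_rot: [0.999, 0.048, -0.002, -0.0]
force: [-3.0, -1.8, 0.6]
finger_gap: -0.003
gripper_force: 1.2
```

```bash
python3 - <<'E'
from cal import *
rows([(*rel(f,18),.156,f-90) for f in (-264.5,-270,-276.2)])
from station import manip
import cv2
cv2.imwrite('pics/c3.png',np.hstack([cv2.resize(i,None,fx=3.3,fy=3.3,interpolation=cv2.INTER_CUBIC) for i in(manip.snapshot('scene')['pixels'][115:250,215:335],manip.snapshot('side')['pixels'][85:220,285:405])]))
E
```

```text
t5.30 [0.5655 0.0153 0.1562] yaw 5.5 F [-3.  -1.8  0.6] q [-0.17  0.55  1.65 -0.    0.94  1.3 ]
[ 2.  -0.1  0.2] [-0.01  0.18  0.04]
[ 5.7 -1.7  0.2] [-0.    0.18  5.54]
[10.  -3.   0.2] [1.000e-02 1.800e-01 1.174e+01]
```

View pics/c3.png

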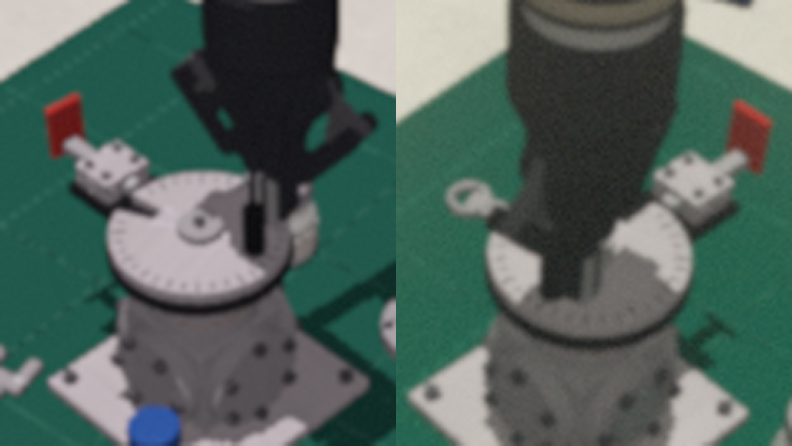

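Scene crop: the slot (125,200)-(158,213) has nearly reached the bar, post at (253,225). About 10° remain.

Emit:
step_arm --commands '[0.002,-0.001,0,0,0,2.5,0.004,-0.0018,0,0,0,5,0.0058,-0.0024,0,0,0,7.5,0.0076,-0.0028,0,0,0,10,0.0076,-0.0028,0,0,0,10,0.0076,-0.0028,0,0,0,10,0.0,-0.003,0,0,0,10,-0.01,-0.003,0,0,0,10,-0.02,-0.003,0,0,0,10,-0.02,-0.003,0,0,0,10]'

```text
t: 6.4
tcp_pos: [0.5443, 0.0166, 0.1562]
tool_rot: [0.999, -0.038, -0.001, -0.0]
force: [-0.9, 0.8, -0.3]
finger_gap: -0.003
gripper_force: 0.0
```

```bash
python3 - <<'E'
from cal import *
pose()
from station import manip
import cv2
im=[manip.snapshot('scene')['pixels'],manip.snapshot('side')['pixels']]
cv2.imwrite('pics/s4.png',im[0]);cv2.imwrite('pics/d4.png',im[1])
cv2.imwrite('pics/c4.png',np.hstack([cv2.resize(i,None,fx=5,fy=5,interpolation=cv2.INTER_CUBIC) for i in(im[0][135:235,230:310],im[1][100:200,305:385])]))
E
```

```text
t6.40 [0.5443 0.0166 0.1562] yaw -4.3 F [-0.9  0.8 -0.3] q [-0.17  0.52  1.71  0.    0.91  1.47]
```

View pics/c4.png

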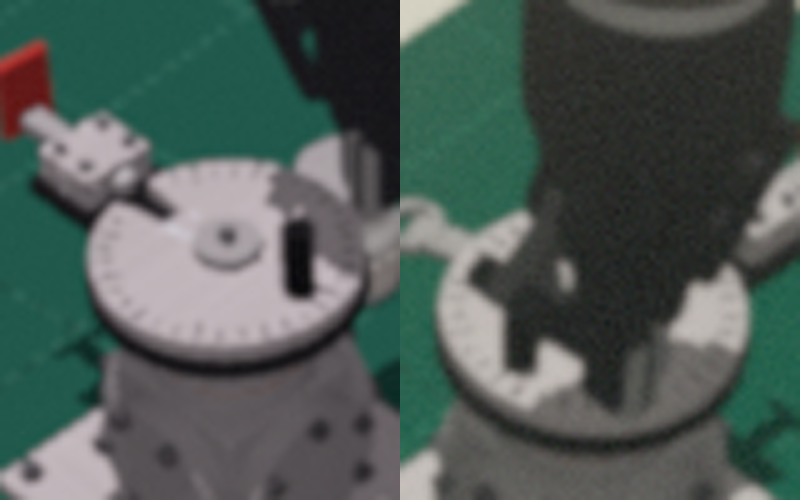

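Scene crop: post top about (299,224), hub screw (228,235), slot mouth (145,190), guide top centre (97,143), bar nose (125,180) pointing at the slot.

```bash
python3 - <<'E'
from cal import *
f=lambda u,v,z:ray('scene',230+u/5,135+v/5,z)
h=f(228,235,.15)
for n,p in(('post',f(299,224,.175)),('postbase',f(298,288,.141)),('slot',f(145,190,.141)),('guide',f(97,143,.147))):
    d=p-h;print(n,d*1e3,np.hypot(*d),np.degrees(np.arctan2(d[1],d[0])))
for b in(-5,0,5):
    for nm,X in(('post',(*pol(38,83.9+b,h),.175)),('mouthL',(*(pol(55,-96.1+b,h)+pol(9,-6.1+b,np.zeros(2))),.141)),('mouthR',(*(pol(55,-96.1+b,h)-pol(9,-6.1+b,np.zeros(2))),.141)),('in',(*pol(30,-96.1+b,h),.141))):
        u,v=proj('scene',np.array(X));print(b,nm,round((u-230)*5),round((v-135)*5),end='; ')
    print()
E
```

```text
post [-0.83856448 36.42098921] 0.03643064157656222 91.31895698311922
postbase [-0.73519505 34.99042116] 0.03499814401888411 91.20368303876275
slot [ -7.48081975 -51.62359038] 0.05216280042519589 -98.24538594309784
guide [-12.39939366 -82.18290536] 0.08311302483506815 -98.57982251207824
-5 post 287 236; -5 mouthL 128 193; -5 mouthR 164 175; -5 in 183 214; 
0 post 294 232; 0 mouthL 120 199; 0 mouthR 153 179; 0 in 178 217; 
5 post 300 228; 5 mouthL 113 206; 5 mouthR 143 184; 5 in 173 220;
```

Emit:
step_arm --commands '[0.012,-0.004,0,0,0,1.8,0.022,-0.005,0,0,0,1.8,0.026,-0.005,0,0,0,1.8,0.029,-0.005,0,0,0,1.8,0.031,-0.005,0,0,0,1.8,0.031,-0.005,0,0,0,1.8,0.031,-0.005,0,0,0,1.8,0.015,-0.005,0,0,0,1.8,0.0,-0.005,0,0,0,1.8,0.0,-0.005,-0.03,0,0,1.8]'

```text
t: 7.5
tcp_pos: [0.5421, 0.0219, 0.1831]
tool_rot: [0.999, -0.054, -0.005, -0.0]
force: [0.4, 0.4, -0.1]
finger_gap: 0.003
gripper_force: 0.0
```

Emit:
step_arm --commands '[0,0,-0.03,0,0,0,0,0,-0.06,0,0,0,-0.02,0,-0.08,0,0,0,-0.06,0,-0.08,0,0,0,-0.1,0,-0.08,0,0,0,-0.1,0,-0.08,0,0,0,-0.1,0,-0.08,0,0,0,-0.1,0,-0.08,0,0,0,-0.1,0,-0.08,0,0,0,-0.1,0,-0.08,0,0,0]'

```text
t: 8.5
tcp_pos: [0.4486, 0.0319, 0.2662]
tool_rot: [0.999, -0.054, 0.0, 0.0]
force: [0.0, 0.4, -0.2]
finger_gap: 0.001
gripper_force: 0.0
```

```bash
python3 - <<'E'
from cal import *
s,R=pose()
from station import manip
import cv2
im=[manip.snapshot('scene')['pixels'],manip.snapshot('side')['pixels']]
cv2.imwrite('pics/c5.png',np.hstack([cv2.resize(i,None,fx=5,fy=5,interpolation=cv2.INTER_CUBIC) for i in(im[0][135:235,230:310],im[1][100:200,305:385])]))
for n,i,(x0,y0) in(('scene',im[0],(230,135)),('side',im[1],(305,100))):
    for nm,X in(('post',(*pol(38,83.9),.175)),('hub',(*AX,.15)),('mouthL',(*(pol(55,-96.1)+pol(9,-6.1,np.zeros(2))),.141)),('mouthR',(*(pol(55,-96.1)-pol(9,-6.1,np.zeros(2))),.141)),('in',(*pol(30,-96.1),.141))):
        u,v=proj(n,np.array(X));print(n,nm,round((u-x0)*5),round((v-y0)*5),end='; ')
E
```

```text
t8.50 [0.4486 0.0319 0.2662] yaw -6.2 F [ 0.   0.4 -0.2] q [-0.18  0.24  1.81 -0.    1.09  1.5 ]
scene post 295 227; scene hub 230 230; scene mouthL 122 194; scene mouthR 155 174; scene in 180 212; side post 110 292; side hub 187 292; side mouthL 275 228; side mouthR 310 253; side in 245 272;
```

View pics/c5.png

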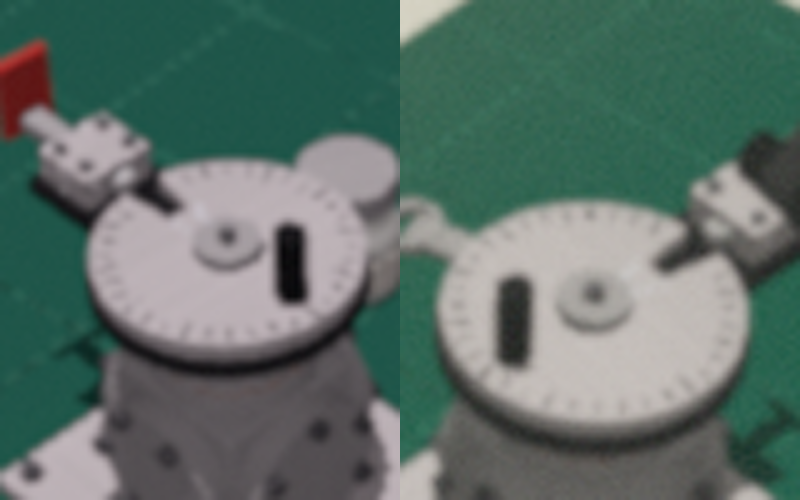

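Scene crop: post top (291,229), slot dark from (172,207) out to the mouth (140,188), in line with the bar nose (125,180). Side crop: slot from (670,262) to (710,240), also facing the guide. The slot faces the bar, so the tab is next.

```bash
python3 - <<'E'
from cal import *
p=pol(158,-96.1);print(p);rows([(*p,.25,83.9),(*p,.15,83.9)])
E
```

```text
[ 0.57221028 -0.1776054 ]
t8.60 [0.4481 0.032  0.2661] yaw -6.2 F [-1.1  0.3 -0. ] q [-0.18  0.24  1.81 -0.    1.09  1.5 ]
[145.8 195.1  16.1] [ -0.     0.   -90.06]
[145.8 195.1 116.1] [ -0.     0.   -90.06]
```

Emit:
step_arm --commands '[0.008,0.012,0,0,0,-6,0.022,0.03,0,0,0,-14,0.038,0.051,0,0,0,-22,0.054,0.072,0,0,0,-30,0.07,0.094,0,0,0,-38,0.086,0.115,0,0,0,-46,0.102,0.136,0,0,0,-54,0.117,0.156,0,0,0,-62,0.132,0.176,0,0,0,-70,0.1455,0.195,0,0,0,-78]'

```text
t: 9.6
tcp_pos: [0.5721, -0.1785, 0.2659]
tool_rot: [0.808, 0.589, -0.0, -0.0]
force: [0.3, 0.0, 0.1]
finger_gap: -0.001
gripper_force: 0.0
```

Emit:
step_arm --commands '[0,0,0,0,0,-6,0,0,0.01,0,0,-12,0,0,0.03,0,0,-12,0,0,0.05,0,0,-12,0,0,0.05,0,0,-12,0,0,0.05,0,0,-12,0,0,0.05,0,0,-12,0,0,0.05,0,0,-12,0,0,0.05,0,0,-12,0,0,0.05,0,0,-12]'

```text
t: 10.6
tcp_pos: [0.5715, -0.1774, 0.2169]
tool_rot: [0.744, 0.668, 0.0, 0.001]
force: [-0.3, 1.2, -0.3]
finger_gap: -0.003
gripper_force: 0.0
```

```bash
python3 - <<'E'
from cal import *
p=pol(158,-96.1)
rows([(*p,.15,83.9),(*pol(112,-96.1),.15,83.9)])
E
```

```text
t10.60 [ 0.5715 -0.1774  0.2169] yaw 83.9 F [-0.3  1.2 -0.3] q [-0.49  0.51  1.52 -0.    1.12 -0.38]
[-0.1  0.6 66.9] [ 0.06  0.03 -0.04]
[45.9  0.6 66.9] [ 0.06  0.03 -0.04]
```

Go down 67 mm and make the first part of the push.

Emit:
step_arm --commands '[0,0,0.02,0,0,0,0,0,0.045,0,0,0,0,0,0.066,0,0,0,0,0,0.066,0,0,0,0.006,0,0.066,0,0,0,0.01,0,0.066,0,0,0,0.014,0,0.066,0,0,0,0.018,0,0.066,0,0,0,0.022,0,0.066,0,0,0,0.026,0,0.066,0,0,0]'

```text
t: 11.6
tcp_pos: [0.5749, -0.1521, 0.1513]
tool_rot: [0.744, 0.668, 0.0, 0.001]
force: [-1.0, -3.7, 2.6]
finger_gap: 0.002
gripper_force: 1.5
```

Emit:
step_arm --commands '[0.003,0,0,0,0,0,0.006,0,0,0,0,0,0.009,0,0,0,0,0,0.012,0,0,0,0,0,0.015,0,0,0,0,0,0.017,0,0,0,0,0,0.019,0,0,0,0,0,0.02,0,0,0,0,0,0.02,0,0,0,0,0,0.02,0,0,0,0,0]'

```text
t: 12.6
tcp_pos: [0.5762, -0.1347, 0.1504]
tool_rot: [0.744, 0.669, -0.002, 0.002]
force: [-0.0, -10.4, 0.1]
finger_gap: -0.004
gripper_force: 5.5
```

Emit:
step_arm --commands '[0.001,0,0,0,0,0,0.002,0,0,0,0,0,0.003,0,0,0,0,0,0.003,0,0,0,0,0,0.003,0,0,0,0,0,0.003,0,0,0,0,0,0.003,0,0,0,0,0,0.003,0,0,0,0,0,0.003,0,0,0,0,0,0.003,0,0,0,0,0]'

```text
t: 13.6
tcp_pos: [0.5763, -0.1346, 0.1505]
tool_rot: [0.743, 0.669, -0.004, 0.004]
force: [-2.9, -18.6, 0.4]
finger_gap: -0.007
gripper_force: 9.2
```

Hard stop: 18.6 N and no further travel. I retract, lift clear, and check.

Emit:
step_arm --commands '[-0.01,0,0,0,0,0,-0.025,0,0,0,0,0,-0.04,0,0,0,0,0,-0.05,0,0,0,0,0,-0.05,0,-0.02,0,0,0,-0.05,0,-0.05,0,0,0,-0.05,0,-0.08,0,0,0,-0.05,0,-0.1,0,0,0,-0.05,0,-0.1,0,0,0,-0.05,0,-0.1,0,0,0]'

```text
t: 14.6
tcp_pos: [0.5708, -0.1782, 0.25]
tool_rot: [0.744, 0.668, 0.0, -0.0]
force: [-0.6, -0.3, -0.5]
finger_gap: 0.001
gripper_force: 0.0
```

```bash
python3 - <<'E'
from cal import *
s,R=pose()
from station import manip
import cv2
im=[manip.snapshot('scene')['pixels'],manip.snapshot('side')['pixels']]
cv2.imwrite('pics/c6.png',np.hstack([cv2.resize(i,None,fx=4,fy=4,interpolation=cv2.INTER_CUBIC) for i in(im[0][135:260,220:320],im[1][95:220,310:410])]))
E
```

```text
t14.60 [ 0.5708 -0.1782  0.25  ] yaw 83.8 F [-0.6 -0.3 -0.5] q [-0.49  0.47  1.48  0.    1.19 -0.38]
```

View pics/c6.png

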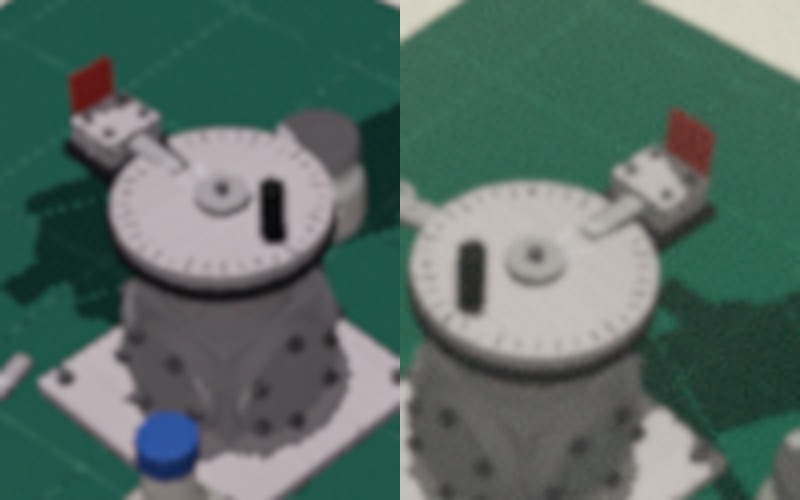

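Both views show the bar filling the slot (scene (157,155), side (610,217)) and the red tab flush against the guide block (scene (92,85), side (690,140)). The bystanders have not moved, and the arm is clear. I'll hand it in.

```bash
python3 -c "
from station import manip
print(manip.sign_off())"
```

```text
the job is handed in; nothing more can be done
None
```

The sample drive is locked: the slot faces the bar, and the bar is through it with the red tab hard against its guide (no further travel at 18.6 N). I only pushed, the bystanders look undisturbed in the camera views, the arm finished clear, and I handed the job in at about 15 s.

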